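# Stack the keyed spacers on the welding jig

## Task

Set up the welding jig: turn the blue spacer until the flat of its hole faces the same way as the flat of the D-shaped post, lower it over the post fully down onto the base plate and let go, then do the same with the brass collar so that it lies flat on the blue spacer. Leave the plain steel ring with the round hole where it lies.

Things in the scene. Friction and masses are not known exactly. Their poses are not given: they have to be found in the camera images.
- jig: Fixed jig: dark base plate 110 x 90 mm, 12 mm thick, with a bright steel D-post at its centre. Origin: under the plate on the post's axis; z up; x points to the post's flat side, as does a white mark on the plate. Post section: circle of radius 17 mm cut by a flat 3 mm from the axis; full from z 12 to 48 mm, then tapers to a tip at z 64 mm (x -9 to -2, y -7 to 7 mm).
- spacer: Loose blue spacer, 24 mm high, 0.09-0.18 kg, flat on the bench. Outside round, 56 mm diameter, with two outer flats 50 mm apart (facing its +y, -y) to grip. D-bore right through: circle of radius 20 mm cut by a flat 6 mm from the axis on its +x side, under a white mark on top. Origin: underside, on the bore circle's axis; z up. Fits the post with x along the jig's x, origins in line, 3 mm play.
- collar: Loose brass collar, 18 mm high, 0.18 to 0.35 kg, lying flat on the bench; outside, D-bore, white mark, origin and axes exactly as the blue spacer's.
- ring: Loose plain grey steel ring, a bystander to be left alone: 54 mm outside diameter, round 42 mm hole without a flat, 24 mm high. Origin: centre of its underside.
Not all that is in view belongs to the job. Of the things that look like the collar, the middle-sized one is meant.

How it is judged:
By the outcome, as a careful person would: the job done as asked, in the order asked, and still so for the second after the job is handed in, with the robot touching nothing.
It also fails if it takes over 54 s, if anything falls off the work surface, if the arm or the gripper's body presses on something with over 40 N, if the wrist force passes 120 N, or if a joint passes its speed limit or range.

## Robot

A 6-joint arm with a two-finger parallel gripper is mounted at the origin on the work surface. World frame = base frame: x ahead of the robot, y to its left, z up, the work surface at z = 0. Lengths are in m, angles in degrees, forces in N, time in s.
With the tool pointing down it reaches from about 0.35 to 0.875 m from the base axis. Payload 4.2 kg.
Tool frame: the origin (TCP) lies on the centre line of the jaws, within the pads' length; the fingertips stand 22 mm ahead of it and the grasp point (between the pads) lies 3 mm ahead of it (r.tcp_to_tips is the distance from the TCP to the fingertips, in m); z points along the fingers, y is the line along which they close (so a half turn about z gives the same grasp; the last joint's range is limited). The gripper opens to 87 mm and grips with 3 to 60 N. Pads are 19 mm wide; open, the fingers measure 117 mm over their backs; the gripper's body (75 mm by 190 mm) begins 51 mm behind the grasp point.
Start: joints at [91.478, 22.042, 0.453, 0, -68.411, -14.817], TCP at [0.144, 0.608, 0.245] pointing down, gripper open.
Joint ranges: [-179.83, 179.83], [-69.29, 118.12], [-61.27, 80.66], [-181.25, 117.63], [-171.15, -9.14], [-177.46, 177.46]. Speed limits (degrees/s): [159.86, 159.86, 180, 180, 180, 180].

## Interface

Orientations are given as a 3x3 rotation matrix whose columns are the frame's x, y, z axes.
In Python, from station import r gives the robot as it stands.
- The arm moves only by the tool apply_moves, never from a script. Its argument "plan" is a list of rows, each an object with "grip": the opening, from 0 (shut) to 1 (fully open); "offset": the shift along the tool's x, y, z in cm, a list of three; "spin": the turn about the tool's z in rad. A call has 1 to 5 rows; each row is the pose to reach, as a shift and turn from the pose commanded when the call began, along the tool's axes at that moment; what a row does not reach only later rows make up. A row lasts 1/10 s, in which the tool goes at most 50 mm and 8.59 degrees, less where a joint would pass 70% of its speed; a pose out of reach is approached as far as the arm can. A call with a gripper value outside its range is refused whole. The fingers move at their own pace and stop on an object; the grip force is fixed at half the most. Time passes only in rows, so rows that repeat a pose let the fingers close. It gives the time, the measured TCP pose, the force, the opening and the grip force at its end, in the units of the state.
- r.sense(): the state, without advancing time (a new reading comes with each control period).
- r.capture(name): name is "scene" or "top"; returns a dict with "img" (400x640x3 uint8, blue, green, red), "depth" (400x640 float32, m along the optical axis (not along the pixel's ray), 0 where there is no reading), "mtx" (3x3 intrinsics, pixels), "R" (3x3) and "t" (3): a world point X has camera coordinates R X + t. Camera axes: x right, y down, z forward; pixel columns grow to the right and rows downward; lengths in m; the calibration is good to about 2 mm. A picture is of the moment at which its call begins.
- r.finish_job(): hands the job in; it is judged then, once.
The state is a dict: "time_s": time; "joints": joint angles; "joint_velocities": joint speeds; "effort": joint torques, N m; "tcp_pos": TCP position; "ee_rot": TCP orientation; "wrist_force": force on the tool from outside, world axes, zero at the start; "moment": the same for the moment, N m; "gripper_width": opening from 0.0 (shut) to 1.0 (fully open); "gripper_force": force on a finger pad.
Only numpy, scipy, OpenCV 4.12 (cv2) and the standard library are available. Lean on these libraries where they do the work, as an engineer would, in place of code of your own. Each camera call takes 0.05 s, during which the arm holds its last target. There are 200 camera calls.

## Working session

There is one attempt and no reset: what is moved stays moved. The work goes in short steps, Python scripts to look and compute and a tool call to move; the robot and the scene stay as the last step left them, time stands still between calls to the robot, and variables do not carry over. Pictures are saved under pics/ and viewed, at most 10 in all, crops included, and the job is handed in when it is done.

Besides the shell and the picture viewer there is one more tool, called as name(argument=value, ...) on one line, values as JSON. apply_moves: Moves the arm, as the interface text tells. Its arguments: {"type":"object","properties":{"plan":{"type":"array"}},"required":["plan"]}

```bash
mkdir -p pics; ls
python3 - <<'E'
from station import r
import cv2,numpy as np
for n in("scene","top"):
    c=r.capture(n);cv2.imwrite(f"pics/{n}0.png",c["img"]);np.savez(f"{n}0.npz",**c)
    print(n,c["mtx"].tolist(),(-c["R"].T@c["t"]).round(3),c["R"].round(3).tolist())
s=r.sense();print(s);print(r.tcp_to_tips)
E
```

```text
pics
scene [[507.3754689582978, 0.0, 314.3181574258056], [0.0, 507.3754689582978, 203.88905411458254], [0.0, 0.0, 1.0]] [ 1.115 -0.104  0.857] [[0.189, 0.982, -0.008], [0.807, -0.16, -0.568], [-0.559, 0.101, -0.823]]
top [[432.5100149934001, 0.0, 312.51818443789125], [0.0, 432.5100149934001, 202.3213588131579], [0.0, 0.0, 1.0]] [0.391 0.007 0.936] [[-0.036, -0.999, 0.006], [-0.979, 0.034, -0.203], [0.202, -0.013, -0.979]]
{'time_s': 0.1, 'joints': array([ 9.14794626e+01,  2.20889199e+01,  3.85894573e-01, -2.54396543e-02,
       -6.84099737e+01, -1.48168199e+01]), 'joint_velocities': array([ 0.02620741, -0.09796929,  0.22453844,  0.0158351 , -0.00264647,
       -0.02433775]), 'effort': array([-2.66119259e-04, -3.91687703e+01,  1.87936145e+01,  4.23187897e+00,
        1.34617285e-02, -7.93321351e-05]), 'tcp_pos': array([0.14404156, 0.60766203, 0.24352989]), 'ee_rot': array([[ 9.72990895e-01, -2.30843208e-01, -3.61798183e-04],
       [-2.30843468e-01, -9.72988882e-01, -1.98217158e-03],
       [ 1.05545237e-04,  2.01215365e-03, -9.99997970e-01]]), 'wrist_force': array([-0.28103325,  0.18844716, -0.75964497]), 'moment': array([ 0.0184342 ,  0.04364786, -0.00442737]), 'gripper_force': 0.0, 'gripper_width': 1.0021712444620785}
0.022
```

View pics/top0.png

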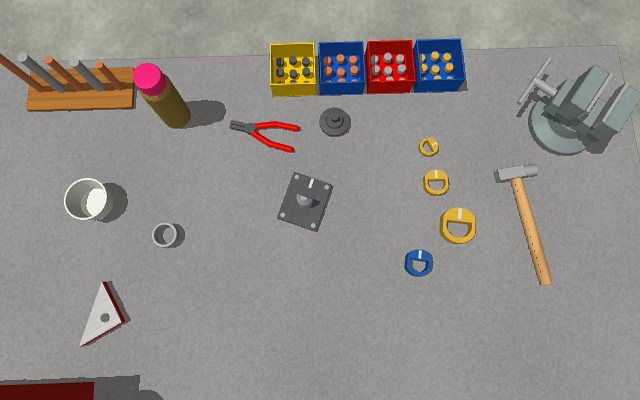

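View pics/scene0.png

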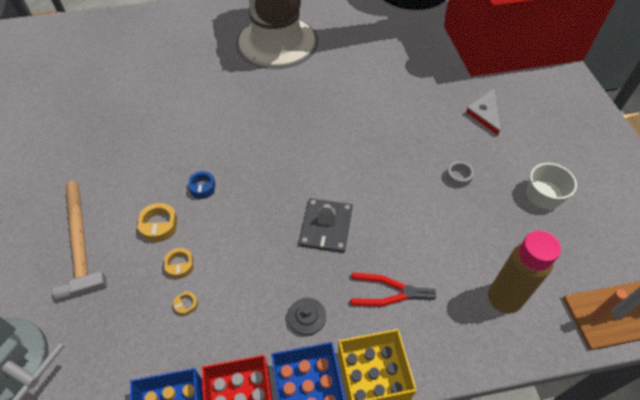

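Top view: blue spacer (419,263), ring (165,236), jig (305,201) with white mark (311,183). Candidates for the collar, all brass: small (429,147), middle (436,182), large (459,226). I choose the middle one (436,182). Next I measure them and check the choice in a crop.

```bash
cat > h.py <<'E'
import cv2,numpy as np
def ray(c,uv,z):
    uv=np.atleast_2d(np.asarray(uv,float)); d=(c["R"].T@np.linalg.inv(c["mtx"])@np.c_[uv,np.ones(len(uv))].T).T
    o=-c["R"].T@c["t"]; return o+d*((z-o[2])/d[:,2])[:,None]
def pts(c):
    v,u=np.mgrid[0:400,0:640]; d=c["depth"]; p=np.stack([u*d,v*d,d],-1)@np.linalg.inv(c["mtx"]).T
    return (p-c["t"])@c["R"]
def bore(c,box,h,col):
    """mark-direction, centre of a ring by top-face outline: colour or white inside box (u0,v0,u1,v1)"""
    u0,v0,u1,v1=box; im=c["img"][v0:v1,u0:u1]; hsv=cv2.cvtColor(im,cv2.COLOR_BGR2HSV); H,S,V=cv2.split(hsv)
    m=((S>110)&(V>60)&((abs(H.astype(int)-col)<15)))
    w=(S<60)&(V>195)
    P=pts(c)[v0:v1,u0:u1]; n=(m|w)
    print("z of mask: pct",np.percentile(P[m][:,2],[10,50,90]).round(4),"n",m.sum(),"white",w.sum())
    full=(n*255).astype(np.uint8); cs,_=cv2.findContours(full,cv2.RETR_EXTERNAL,cv2.CHAIN_APPROX_NONE)
    k=max(cs,key=cv2.contourArea)[:,0]+[u0,v0]
    t=ray(c,k,h)[:,:2]; (x,y),rad=cv2.minEnclosingCircle((t*1000).astype(np.float32))
    wv,wu=np.nonzero(w); wp=ray(c,np.c_[wu+u0,wv+v0],h)[:,:2].mean(0) if w.any() else None
    return np.array([x,y])/1000,rad,wp
E
python3 - <<'E'
from h import *
T=dict(np.load("top0.npz"));S=dict(np.load("scene0.npz"))
for nm,c,box,h,col in[("spacer",T,(400,243,440,283),.024,110),("collar",T,(418,164,455,200),.018,22),("big",T,(436,203,482,248),.018,22),("small",T,(415,135,443,160),.018,22),
  ("spacer S",S,(182,165,222,203),.024,110),("collar S",S,(158,243,198,283),.018,22)]:
    o,rad,w=bore(c,box,h,col); d=w-o if w is not None else np.zeros(2); print(nm,o.round(4),rad,w,np.degrees(np.arctan2(d[1],d[0])).round(1),np.hypot(*d))
c=T;im=c["img"][165:240,265:345];hs=cv2.cvtColor(im,cv2.COLOR_BGR2HSV)
P=pts(c)[165:240,265:345];m=(hs[...,2]<95)&(P[...,2]>.006)&(P[...,2]<.018)
cs,_=cv2.findContours((m*255).astype(np.uint8),0,1);k=max(cs,key=cv2.contourArea)[:,0]+[265,165]
q=ray(c,k,.012)[:,:2]*1000;(x,y),sz,a=cv2.minAreaRect(q.astype(np.float32));print("plate",x,y,sz,a)
w=(hs[...,2]>200)&(hs[...,1]<50)&(P[...,2]<.02);v,u=np.nonzero(w);print("mark",[ (a,b) for a,b in zip(u+265,v+165)][:20],ray(c,[[u.mean()+265,v.mean()+165]],.012))
tp=P[...,2]>.058;print("tip",tp.sum(),P[tp].mean(0) if tp.any() else P[...,2].max())
a=cv2.resize(T["img"][130:290,395:485],None,fx=3.6,fy=3.6,interpolation=2)
b=cv2.resize(T["img"][160:240,265:345],None,fx=5,fy=5,interpolation=2)
cv2.imwrite("pics/crop.png",np.hstack([cv2.resize(a,(324,576)),cv2.copyMakeBorder(b,0,176,0,0,0)]))
E
```

```text
z of mask: pct [0.0128 0.0248 0.0273] n 412 white 19
spacer [ 0.4431 -0.221 ] 30.296993255615234 [ 0.46053734 -0.22691917] -18.8 0.018425597016212554
z of mask: pct [0.0079 0.0182 0.0208] n 390 white 15
collar [ 0.616  -0.2764] 30.85198974609375 [ 0.63433782 -0.27875348] -7.4 0.01845141325245321
z of mask: pct [0.0114 0.0253 0.0278] n 776 white 38
big [ 0.5196 -0.3145] 42.611900329589844 [ 0.54516895 -0.3221266 ] -16.6 0.026637176405083965
z of mask: pct [0.0054 0.0134 0.0159] n 213 white 7
small [ 0.6982 -0.2676] 22.95281982421875 [ 0.70465191 -0.28109469] -64.5 0.014917583267342781
z of mask: pct [0.0069 0.0219 0.0257] n 476 white 0
spacer S [ 0.4546 -0.2189] 34.21954345703125 None 0.0 0.0
z of mask: pct [0.0064 0.0173 0.02  ] n 534 white 20
collar S [ 0.6248 -0.2734] 31.50240707397461 [ 0.63822677 -0.27640906] -12.4 0.01372872426731009
plate 592.5298461914062 31.308090209960938 (49.51266860961914, 110.69979095458984) 69.43994903564453
mark [(np.int64(311), np.int64(179)), (np.int64(312), np.int64(179)), (np.int64(311), np.int64(180)), (np.int64(312), np.int64(180)), (np.int64(310), np.int64(181)), (np.int64(311), np.int64(181)), (np.int64(312), np.int64(181)), (np.int64(310), np.int64(182)), (np.int64(311), np.int64(182)), (np.int64(312), np.int64(182)), (np.int64(310), np.int64(183)), (np.int64(311), np.int64(183)), (np.int64(310), np.int64(184)), (np.int64(311), np.int64(184)), (np.int64(309), np.int64(185)), (np.int64(310), np.int64(185)), (np.int64(309), np.int64(186)), (np.int64(310), np.int64(186)), (np.int64(309), np.int64(187)), (np.int64(310), np.int64(187))] [[ 0.62544964 -0.00299083  0.012     ]]
tip 77 [0.5209083  0.01138447 0.33512603]
```

View pics/crop.png

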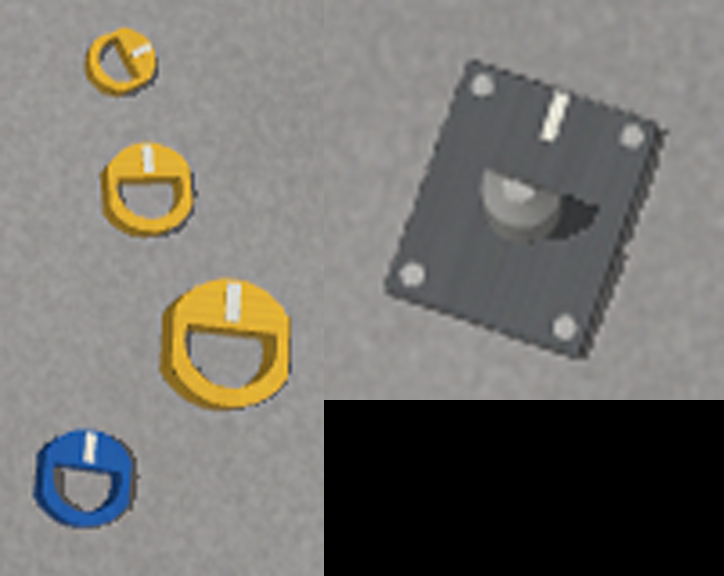

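The crop shows the middle brass collar (about 56 mm, flat and mark toward the top of the image), distinct from the small (~44 mm) and large (~80 mm) ones. The jig's four screws and its white mark are clear.

```bash
cat >> h.py <<'E'
def face(c,box,h,col):
    "top face only (by depth): outer circle fit, white mark, bore-flat direction"
    u0,v0,u1,v1=box; im=c["img"][v0:v1,u0:u1]; H,S,V=cv2.split(cv2.cvtColor(im,cv2.COLOR_BGR2HSV))
    P=pts(c)[v0:v1,u0:u1]; w=(S<90)&(V>175)&(P[...,2]>h-.006)
    m=((((S>110)&(V>60)&(abs(H.astype(int)-col)<15))|w)&(P[...,2]>h-.005)&(P[...,2]<h+.01)).astype(np.uint8)*255
    m=cv2.medianBlur(m,3); cs,_=cv2.findContours(m,cv2.RETR_EXTERNAL,cv2.CHAIN_APPROX_NONE)
    k=max(cs,key=cv2.contourArea)[:,0]+[u0,v0]; t=ray(c,k,h)[:,:2]*1000
    (x,y),rad=cv2.minEnclosingCircle(t.astype(np.float32)); e=cv2.fitEllipse(t.astype(np.float32))
    v,u=np.nonzero(w); q=ray(c,np.c_[u+u0,v+v0],h)[:,:2]*1000
    wp=np.median(q,0) if len(q) else np.full(2,np.nan); d=wp-e[0]
    print("circ",(round(x,1),round(y,1)),round(rad,1),"ellipse",np.round(e[0],1),np.round(e[1],1),"mark",wp.round(1),"yaw",np.degrees(np.arctan2(d[1],d[0])).round(1),"dist",np.hypot(*d).round(1))
E
python3 - <<'E'
from h import *
T=dict(np.load("top0.npz"));S=dict(np.load("scene0.npz"))
for nm,c,box,h,col in[("spacer",T,(400,243,440,283),.024,110),("collar",T,(418,164,455,200),.018,22),("spacer S",S,(182,165,222,203),.024,110),("collar S",S,(158,243,198,283),.018,22)]:
    print(nm,end=" ");face(c,box,h,col)
for c,b in((T,(270,165,340,238)),(S,(292,192,362,256))):
    u0,v0,u1,v1=b;P=pts(c)[v0:v1,u0:u1];m=((P[...,2]>.007)&(P[...,2]<.1)).astype(np.uint8)*255
    V=cv2.cvtColor(c["img"][v0:v1,u0:u1],6)
    pl=cv2.convexHull(max(cv2.findContours(m,0,1)[0],key=cv2.contourArea))
    q=ray(c,pl[:,0]+[u0,v0],.012)[:,:2]*1000;print("plate",cv2.minAreaRect(q.astype(np.float32)))
    M=np.zeros_like(V);cv2.fillConvexPoly(M,pl,255);M=cv2.erode(M,np.ones((5,5)))
    n,_,st,ce=cv2.connectedComponentsWithStats(((V>120)&(M>0)).astype(np.uint8))
    for i in range(1,n):
        if st[i,4]>3:print("  blob",st[i,4],(ce[i]+[u0,v0]).round(1),(ray(c,ce[i]+[u0,v0],.012)[0,:2]*1000).round(1))
    tp=(P[...,2]>.060)&(P[...,2]<.07);print("tip",tp.sum(),P[tp].mean(0)*1000)
E
```

```text
spacer circ (442.7, -223.2) 28.3 ellipse [ 443.  -222.9] [52.3 55.1] mark [ 460.3 -227.1] yaw -13.5 dist 17.8
collar circ (616.9, -278.1) 28.6 ellipse [ 616.9 -277.6] [51.9 55.9] mark [ 634.6 -279.2] yaw -5.1 dist 17.7
spacer S circ (448.8, -220.2) 28.5 ellipse [ 448.5 -220.8] [51.4 54. ] mark [ 463.9 -225.3] yaw -16.3 dist 16.0
collar S circ (623.2, -275.7) 28.9 ellipse [ 622.7 -275.7] [51.  56.8] mark [ 638.1 -276.6] yaw -3.6 dist 15.4
plate ((585.1113891601562, 12.042407989501953), (89.94005584716797, 110.44068908691406), 68.79244995117188)
  blob 16 [296.2 176.6] [640.7  28.1]
  blob 26 [310.2 183.6] [623.8  -2.2]
  blob 18 [326.1 187.1] [614.8 -36.9]
  blob 88 [301.5 199.7] [588.2  18.1]
  blob 19 [282.2 214.4] [557.1  60.9]
  blob 19 [312.8 225. ] [531.6  -4.6]
tip 40 [580.42342626  14.33760032  64.21245873]
plate ((591.36181640625, 13.329582214355469), (89.81676483154297, 113.98733520507812), 68.89999389648438)
  blob 18 [312.8 201.5] [534.2  -2.5]
  blob 22 [327.  205.6] [549.7  23.8]
  blob 16 [347.  206.5] [559.7  62.9]
  blob 5 [332.8 209.4] [561.   33.3]
  blob 20 [304.3 239.2] [618.1 -35.1]
  blob 49 [322.5 240.6] [628.1  -1.3]
  blob 20 [340.  244.9] [643.9  29.8]
tip 46 [586.19323491  15.76069492  63.37153727]
```

apply_moves(plan=[{"grip": 1, "offset": [4, 4, 0], "spin": 0}, {"grip": 1, "offset": [8, 8, 0], "spin": 0}, {"grip": 1, "offset": [12, 12, 0], "spin": 0}, {"grip": 1, "offset": [14, 16, 0], "spin": 0}, {"grip": 1, "offset": [16, 20, 0], "spin": 0}])

```text
time_s: 0.6
tcp_pos: [0.2522, 0.3826, 0.244]
ee_rot: [[0.973, -0.231, -0.0], [-0.231, -0.973, -0.001], [-0.0, 0.001, -1.0]]
wrist_force: [0.3, 0.7, 0.5]
gripper_width: 1.001
gripper_force: 0.0
```

apply_moves(plan=[{"grip": 1, "offset": [3.8, 3.2, 0], "spin": 0}, {"grip": 1, "offset": [7.6, 6.4, 0], "spin": 0}, {"grip": 1, "offset": [11.4, 9.6, 0], "spin": 0}, {"grip": 1, "offset": [15.2, 12.8, 0], "spin": 0}, {"grip": 1, "offset": [19, 16, 0], "spin": 0.03}])

```text
time_s: 1.1
tcp_pos: [0.4001, 0.1833, 0.2446]
ee_rot: [[0.966, -0.26, 0.0], [-0.26, -0.966, 0.0], [0.0, -0.0, -1.0]]
wrist_force: [1.6, 1.2, -0.4]
gripper_width: 1.001
gripper_force: 0.0
```

apply_moves(plan=[{"grip": 1, "offset": [1.3, 4, 0], "spin": 0}, {"grip": 1, "offset": [2.6, 8, 0], "spin": 0}, {"grip": 1, "offset": [4, 12, 0], "spin": 0}, {"grip": 1, "offset": [5.3, 16, 0], "spin": 0}, {"grip": 1, "offset": [6.6, 20, 0], "spin": 0}])

```text
time_s: 1.6
tcp_pos: [0.4108, -0.0268, 0.2445]
ee_rot: [[0.966, -0.26, -0.0], [-0.26, -0.966, 0.0], [-0.0, -0.0, -1.0]]
wrist_force: [0.7, 0.0, 0.2]
gripper_width: 0.999
gripper_force: 0.0
```

apply_moves(plan=[{"grip": 1, "offset": [1.3, 4, 2], "spin": 0}, {"grip": 1, "offset": [2.6, 8, 4], "spin": 0}, {"grip": 1, "offset": [4, 12, 6], "spin": 0}, {"grip": 1, "offset": [5.3, 15, 8], "spin": 0}, {"grip": 1, "offset": [5.3, 16, 10], "spin": 0}])

```text
time_s: 2.1
tcp_pos: [0.4212, -0.1959, 0.1434]
ee_rot: [[0.965, -0.263, 0.0], [-0.263, -0.965, -0.0], [0.0, 0.0, -1.0]]
wrist_force: [-0.0, 0.6, -0.1]
gripper_width: 1.004
gripper_force: 0.0
```

```bash
cat > go.py <<'E'
import sys,numpy as np
from station import r
def go(x,y,z,yaw):
    s=r.sense();R=s["ee_rot"];d=R.T@(np.array([x,y,z])-s["tcp_pos"])*100
    cy=np.degrees(np.arctan2(R[1,0],R[0,0])); print("t",s["time_s"],"tcp",s["tcp_pos"].round(4),"yaw",cy.round(2),"joints",s["joints"].round(0),"OFFSET cm",d.round(2),"SPIN",np.radians(cy-yaw).round(3),"F",s["wrist_force"].round(1),"w",s["gripper_width"].round(3),s["gripper_force"])
if __name__=="__main__": go(*map(float,sys.argv[1:]))
E
python3 go.py .4457 -.2218 .024 -15
```

```text
Traceback (most recent call last):
  File "go.py", line 6, in <module>
    if __name__=="__main__": go(*map(float,sys.argv[1:]))
                             ~~^^^^^^^^^^^^^^^^^^^^^^^^^^
  File "go.py", line 5, in go
    cy=np.degrees(np.arctan2(R[1,0],R[0,0])); print("t",s["time_s"],"tcp",s["tcp_pos"].round(4),"yaw",cy.round(2),"joints",s["joints"].round(0),"OFFSET cm",d.round(2),"SPIN",np.radians(cy-yaw).round(3),"F",s["wrist_force"].round(1),"w",s["gripper_width"].round(3),s["gripper_force"])
                                                                                                                                                                                                                                            ^^^^^^^^^^^^^^^^^^^^^^^^
AttributeError: 'float' object has no attribute 'round'
```

apply_moves(plan=[{"grip": 1, "offset": [1.5, 0.9, 1.5], "spin": 0}, {"grip": 1, "offset": [3.05, 1.85, 3], "spin": 0}, {"grip": 1, "offset": [3.05, 1.85, 5], "spin": 0}, {"grip": 1, "offset": [3.05, 1.85, 5], "spin": 0}])

```text
time_s: 2.5
tcp_pos: [0.4434, -0.219, 0.0918]
ee_rot: [[0.965, -0.261, -0.007], [-0.261, -0.965, 0.002], [-0.007, 0.0, -1.0]]
wrist_force: [-1.5, 0.2, 0.2]
gripper_width: 1.004
gripper_force: 0.0
```

```bash
sed -i 's/s\["gripper_width"\].round(3)/round(s["gripper_width"],3)/' go.py; python3 go.py .4457 -.2218 .024 -15
python3 - <<'E'
from station import r
from h import *
c=r.capture("scene");cv2.imwrite("pics/g1.png",cv2.resize(c["img"][110:260,130:290],None,fx=3.5,fy=3.5))
E
```

```text
t 2.5 tcp [ 0.4434 -0.219   0.0918] yaw -15.15 joints [ -7.  20. -29.  -0. -42.  82.] OFFSET cm [0.34 0.21 6.78] SPIN -0.003 F [-1.5  0.2  0.2] w 1.004 0.0
```

View pics/g1.png

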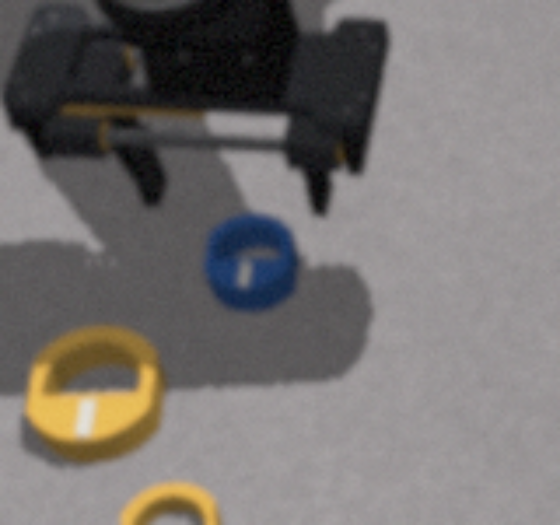

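The fingers straddle the spacer (crop ~(250,262)) with room on both sides, and nothing is in the way. I descend partway, then check for lag.

apply_moves(plan=[{"grip": 1, "offset": [0, 0, 2], "spin": 0}, {"grip": 1, "offset": [0, 0, 4], "spin": 0}, {"grip": 1, "offset": [0, 0, 4], "spin": 0}, {"grip": 1, "offset": [0, 0, 4], "spin": 0}])

```text
time_s: 2.95
tcp_pos: [0.4461, -0.2191, 0.0556]
ee_rot: [[0.966, -0.259, 0.001], [-0.259, -0.966, -0.0], [0.001, 0.0, -1.0]]
wrist_force: [0.2, -0.6, 1.0]
gripper_width: 1.0
gripper_force: 0.0
```

```bash
python3 go.py .4457 -.2218 .024 -15
```

```text
t 2.95 tcp [ 0.4461 -0.2191  0.0556] yaw -15.0 joints [ -7.  23. -31.   0. -36.  82.] OFFSET cm [0.03 0.27 3.16] SPIN -0.0 F [ 0.2 -0.6  1. ] w 1.0 0.0
```

apply_moves(plan=[{"grip": 1, "offset": [0, 0.25, 1.5], "spin": 0}, {"grip": 1, "offset": [0, 0.25, 3.1], "spin": 0}, {"grip": 1, "offset": [0, 0.25, 3.1], "spin": 0}, {"grip": 0.5, "offset": [0, 0.25, 3.1], "spin": 0}, {"grip": 0.5, "offset": [0, 0.25, 3.1], "spin": 0}])

```text
time_s: 3.45
tcp_pos: [0.446, -0.2217, 0.0249]
ee_rot: [[0.966, -0.259, 0.003], [-0.259, -0.966, -0.001], [0.003, -0.0, -1.0]]
wrist_force: [-0.2, -0.1, 0.5]
gripper_width: 0.896
gripper_force: 0.0
```

apply_moves(plan=[{"grip": 0.3, "offset": [0, 0, 0], "spin": 0}, {"grip": 0.3, "offset": [0, 0, 0], "spin": 0}, {"grip": 0.3, "offset": [0, 0, 0], "spin": 0}, {"grip": 0.3, "offset": [0, 0, 0], "spin": 0}])

```text
time_s: 3.85
tcp_pos: [0.445, -0.2216, 0.0238]
ee_rot: [[0.966, -0.26, 0.0], [-0.26, -0.966, -0.0], [0.0, 0.0, -1.0]]
wrist_force: [0.5, 0.0, 2.0]
gripper_width: 0.579
gripper_force: 29.5
```

Width 0.579 ≈ 50.4 mm, so the outer flats are gripped. Lift and travel over the jig.

apply_moves(plan=[{"grip": 0.3, "offset": [0, 0, -2], "spin": 0}, {"grip": 0.3, "offset": [0, 0, -5], "spin": 0}, {"grip": 0.3, "offset": [0.5, -2, -8], "spin": 0}, {"grip": 0.3, "offset": [1.3, -5, -10], "spin": 0}, {"grip": 0.3, "offset": [2.3, -9, -10.5], "spin": 0}])

```text
time_s: 4.35
tcp_pos: [0.4917, -0.1405, 0.1311]
ee_rot: [[0.965, -0.262, 0.005], [-0.262, -0.965, -0.0], [0.004, -0.001, -1.0]]
wrist_force: [0.7, -0.1, -1.5]
gripper_width: 0.578
gripper_force: 29.5
```

apply_moves(plan=[{"grip": 0.3, "offset": [1.3, -4, 0], "spin": 0.03}, {"grip": 0.3, "offset": [2.6, -8, 0], "spin": 0.06}, {"grip": 0.3, "offset": [3.9, -12, 0], "spin": 0.1}, {"grip": 0.3, "offset": [5.2, -15.5, 0], "spin": 0.11}, {"grip": 0.3, "offset": [5.2, -16, 0], "spin": 0.11}])

```text
time_s: 4.85
tcp_pos: [0.5847, 0.0036, 0.128]
ee_rot: [[0.933, -0.361, 0.002], [-0.361, -0.933, 0.0], [0.001, -0.001, -1.0]]
wrist_force: [-0.1, 0.1, -1.8]
gripper_width: 0.581
gripper_force: 29.5
```

```bash
python3 go.py .5868 .0128 .11 -21.2
```

```text
t 4.85 tcp [0.5847 0.0036 0.128 ] yaw -21.15 joints [ 16.  24. -14.   0. -51.  53.] OFFSET cm [-0.13 -0.93  1.81] SPIN 0.001 F [-0.1  0.1 -1.8] w 0.581 29.509806101159484
```

apply_moves(plan=[{"grip": 0.3, "offset": [0, 0, 0.5], "spin": 0}, {"grip": 0.3, "offset": [0, 0, 0.5], "spin": 0}, {"grip": 0.3, "offset": [0, 0, 0.5], "spin": 0}])

```text
time_s: 5.15
tcp_pos: [0.5812, -0.0007, 0.123]
ee_rot: [[0.931, -0.365, -0.002], [-0.365, -0.931, -0.0], [-0.001, 0.001, -1.0]]
wrist_force: [-0.5, -0.1, -1.7]
gripper_width: 0.58
gripper_force: 29.5
```

```bash
python3 go.py .5868 .0128 .11 -21.2
python3 - <<'E'
from station import r
from h import *
o=[]
for n in("top","scene"):
    c=r.capture(n);p=r.sense()["tcp_pos"];h=p[2]
    uv=(c["R"]@(p)+c["t"]);uv=(c["mtx"]@uv)[:2]/uv[2];u,v=uv.astype(int);print(n,u,v)
    o.append(cv2.resize(c["img"][max(v-50,0):v+50,u-50:u+50],(400,400)))
    np.savez(n+"1.npz",**c)
cv2.imwrite("pics/over.png",np.hstack(o))
E
```

```text
t 5.15 tcp [ 0.5812 -0.0007  0.123 ] yaw -21.44 joints [ 16.  24. -15.  -0. -51.  53.] OFFSET cm [ 0.03 -1.47  1.3 ] SPIN -0.004 F [-0.5 -0.1 -1.7] w 0.58 29.50994962488039
top 310 190
scene 318 187
```

View pics/over.png

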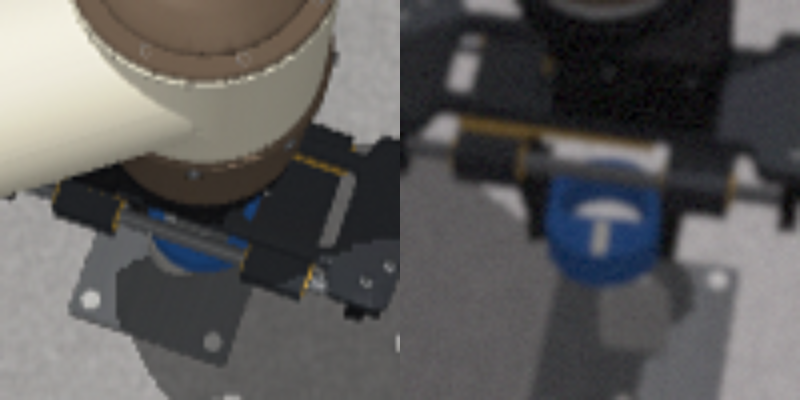

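The right half (scene camera) shows the spacer held with its mark at pixel ~(318.5,196.5). The post is still off toward +y, as the state says.

Run:
```python
from h import *
c=dict(np.load("scene1.npz"))
im=c["img"][185:210,308:330];H=cv2.cvtColor(im,40);w=(H[...,1]<90)&(H[...,2]>150)
n,l,st,ce=cv2.connectedComponentsWithStats(w.astype(np.uint8))
for i in range(1,n):
    if st[i,4]>4: print(st[i],ce[i]+[308,185],ray(c,ce[i]+[308,185],.1232))
d=np.array([.931,-.365]);print("expected mark",np.array([.5812,-.0007])+.017*d)
```

```text
[ 7  4 10  2 15] [319.66666667 189.46666667] [[0.58716797 0.00123219 0.1232    ]]
expected mark [ 0.597027 -0.006905]
```

apply_moves(plan=[{"grip": 0.3, "offset": [0, -0.7, 0.3], "spin": 0}, {"grip": 0.3, "offset": [0, -1.45, 0.6], "spin": 0}, {"grip": 0.3, "offset": [0, -1.45, 1], "spin": 0}, {"grip": 0.3, "offset": [0, -1.45, 1], "spin": 0}, {"grip": 0.3, "offset": [0, -1.45, 1], "spin": 0}])

```text
time_s: 5.75
tcp_pos: [0.5874, 0.0139, 0.1132]
ee_rot: [[0.931, -0.364, -0.001], [-0.364, -0.931, -0.0], [-0.001, 0.0, -1.0]]
wrist_force: [0.3, -0.1, -0.8]
gripper_width: 0.581
gripper_force: 29.5
```

```bash
python3 go.py .5868 .0128 .09 -21.2
```

```text
t 5.75 tcp [0.5874 0.0139 0.1132] yaw -21.35 joints [ 17.  26. -15.  -0. -50.  52.] OFFSET cm [-0.02  0.13  2.32] SPIN -0.003 F [ 0.3 -0.1 -0.8] w 0.581 29.50987978692865
```

Run:
```python
from h import *
c=dict(np.load("scene1.npz"))
print(c["img"][190:204,314:324].min(-1)); print(ray(c,[[318,196.5]],.1232))
```

```text
[[124 134 138 139 145 151 149 151 148 150]
 [ 84  96 105 113 120 119 119 119 122 121]
 [ 46  59  84 109 116 109  92  73  75  76]
 [ 37  47  89 120 127 115  83  46  39  39]
 [ 35  54  93 124 127 120  79  47  36  35]
 [ 34  59  98 125 129 120  81  39  32  29]
 [ 38  61 105 128 129 113  75  35  37  35]
 [ 45  70 110 129 129 110  69  36  31  32]
 [ 41  76 111 129 128 104  64  41  35  33]
 [ 41  70 105 121 114  92  53  34  32  39]
 [ 33  54  85  91  87  63  40  32  34  27]
 [ 29  36  52  52  53  45  25  15  24  29]
 [  7  26  26  25  28  26  32  22  20  30]
 [ 34  23  35  19  23  20  22  27  26  28]]
[[ 0.60176774 -0.00468528  0.1232    ]]
```

apply_moves(plan=[{"grip": 0.3, "offset": [-0.07, 0.2, 1], "spin": 0}, {"grip": 0.3, "offset": [-0.07, 0.2, 2], "spin": 0}, {"grip": 0.3, "offset": [-0.07, 0.2, 3], "spin": 0}, {"grip": 0.3, "offset": [-0.07, 0.2, 3.5], "spin": 0}, {"grip": 0.3, "offset": [-0.07, 0.2, 4], "spin": 0}])

```text
time_s: 6.25
tcp_pos: [0.5861, 0.0122, 0.0727]
ee_rot: [[0.931, -0.364, -0.001], [-0.364, -0.931, -0.0], [-0.001, 0.001, -1.0]]
wrist_force: [-0.2, -0.5, -1.3]
gripper_width: 0.582
gripper_force: 29.5
```

apply_moves(plan=[{"grip": 0.3, "offset": [0, 0, 0.3], "spin": 0}, {"grip": 0.3, "offset": [0, 0, 0.6], "spin": 0}, {"grip": 0.3, "offset": [0, 0, 0.6], "spin": 0}])

```text
time_s: 6.55
tcp_pos: [0.5861, 0.0123, 0.0673]
ee_rot: [[0.931, -0.364, -0.0], [-0.364, -0.931, -0.0], [-0.0, 0.0, -1.0]]
wrist_force: [0.1, -0.2, -0.8]
gripper_width: 0.581
gripper_force: 29.5
```

apply_moves(plan=[{"grip": 0.3, "offset": [0, 0, 0.8], "spin": 0}, {"grip": 0.3, "offset": [0, 0, 1.6], "spin": 0}, {"grip": 0.3, "offset": [0, 0, 2.4], "spin": 0}, {"grip": 0.3, "offset": [0, 0, 2.9], "spin": 0}, {"grip": 0.3, "offset": [0, 0, 2.9], "spin": 0}])

```text
time_s: 7.05
tcp_pos: [0.5855, 0.0121, 0.0373]
ee_rot: [[0.931, -0.364, -0.002], [-0.364, -0.931, -0.001], [-0.002, 0.001, -1.0]]
wrist_force: [-0.3, 0.2, -0.7]
gripper_width: 0.583
gripper_force: 29.5
```

apply_moves(plan=[{"grip": 0.3, "offset": [0, 0, 0.15], "spin": 0}, {"grip": 0.3, "offset": [0, 0, 0.25], "spin": 0}, {"grip": 0.3, "offset": [0, 0, 0.25], "spin": 0}])

```text
time_s: 7.35
tcp_pos: [0.5863, 0.0123, 0.0362]
ee_rot: [[0.931, -0.364, 0.0], [-0.364, -0.931, 0.0], [0.0, -0.0, -1.0]]
wrist_force: [0.4, 0.1, -1.0]
gripper_width: 0.578
gripper_force: 29.5
```

apply_moves(plan=[{"grip": 0.85, "offset": [0, 0, 0], "spin": 0}, {"grip": 0.85, "offset": [0, 0, 0], "spin": 0}, {"grip": 0.85, "offset": [0, 0, 0], "spin": 0}, {"grip": 0.85, "offset": [0, 0, 0], "spin": 0}])

```text
time_s: 7.75
tcp_pos: [0.5864, 0.0123, 0.0363]
ee_rot: [[0.931, -0.364, 0.001], [-0.364, -0.931, 0.0], [0.0, -0.0, -1.0]]
wrist_force: [-0.3, -0.2, 0.5]
gripper_width: 0.819
gripper_force: 0.0
```

apply_moves(plan=[{"grip": 1, "offset": [0, 0, -2], "spin": 0}, {"grip": 1, "offset": [0, 0, -5], "spin": 0}, {"grip": 1, "offset": [0, 0, -9], "spin": -0.05}, {"grip": 1, "offset": [0, 2, -11], "spin": -0.1}, {"grip": 1, "offset": [0, 6, -12], "spin": -0.2}])

```text
time_s: 8.25
tcp_pos: [0.5665, -0.0425, 0.159]
ee_rot: [[0.986, -0.165, 0.006], [-0.165, -0.986, 0.001], [0.006, -0.002, -1.0]]
wrist_force: [0.1, -0.8, -0.3]
gripper_width: 0.997
gripper_force: 0.0
```

```bash
python3 go.py .6185 -.2768 .10 -5
python3 - <<'E'
from h import *
T=dict(np.load("top0.npz"))
# bore-flat edge direction of collar: dark/grey hole boundary just below mark
im=T["img"];H=cv2.cvtColor(im,40)
# collar flats: outer silhouette extents vs direction, from top mask hull
for nm,box,h,col in(("spacer",(400,243,440,283),.024,110),("collar",(418,164,455,200),.018,22)):
    u0,v0,u1,v1=box;h3=H[v0:v1,u0:u1].astype(int)
    m=((h3[...,1]>110)&(abs(h3[...,0]-col)<15)|((h3[...,1]<90)&(h3[...,2]>175))).astype(np.uint8)*255
    cs,hi=cv2.findContours(m,cv2.RETR_CCOMP,cv2.CHAIN_APPROX_NONE)
    hole=max([c for c,x in zip(cs,hi[0]) if x[3]>=0],key=cv2.contourArea)[:,0]+[u0,v0]
    q=ray(T,hole,h)[:,:2]*1000;top=q[q[:,0]>q[:,0].max()-4];ce=np.median(q[:,1]);top=top[abs(top[:,1]-ce)<13]
    f=np.polyfit(top[:,1],top[:,0],1);print(nm,"flat normal yaw",np.degrees(-np.arctan(f[0])),len(top))
E
```

```text
t 8.25 tcp [ 0.5665 -0.0425  0.159 ] yaw -9.49 joints [ 12.  21. -15.   0. -54.  68.] OFFSET cm [ 8.95 22.27  5.92] SPIN -0.078 F [ 0.1 -0.8 -0.3] w 0.997 0.0
spacer flat normal yaw -8.245547120493246 13
collar flat normal yaw -1.9461340692501443 11
```

apply_moves(plan=[{"grip": 1, "offset": [1.8, 4.5, 0], "spin": -0.05}, {"grip": 1, "offset": [3.6, 9, 0], "spin": -0.09}, {"grip": 1, "offset": [5.4, 13.5, 0], "spin": -0.09}, {"grip": 1, "offset": [7.2, 18, 1], "spin": -0.09}, {"grip": 1, "offset": [8.9, 22, 2], "spin": -0.09}])

```text
time_s: 8.75
tcp_pos: [0.6145, -0.278, 0.1363]
ee_rot: [[0.997, -0.083, 0.001], [-0.083, -0.997, -0.0], [0.001, 0.0, -1.0]]
wrist_force: [1.4, 0.6, 0.0]
gripper_width: 0.998
gripper_force: 0.0
```

apply_moves(plan=[{"grip": 1, "offset": [0, 0, 2], "spin": 0}, {"grip": 1, "offset": [0, 0, 4], "spin": 0}, {"grip": 1, "offset": [0, 0, 5], "spin": 0}, {"grip": 1, "offset": [0, 0, 5], "spin": 0}])

```text
time_s: 9.15
tcp_pos: [0.6131, -0.2753, 0.0842]
ee_rot: [[0.997, -0.083, -0.004], [-0.083, -0.997, 0.001], [-0.004, -0.001, -1.0]]
wrist_force: [-0.8, -0.4, -0.3]
gripper_width: 1.0
gripper_force: 0.0
```

```bash
python3 go.py .6183 -.2772 .024 -4
python3 - <<'E'
from station import r
from h import *
c=r.capture("scene");cv2.imwrite("pics/g2.png",cv2.resize(c["img"][160:310,130:370],None,fx=3,fy=3));np.savez("scene2.npz",**c)
E
```

```text
t 9.15 tcp [ 0.6131 -0.2753  0.0842] yaw -4.75 joints [-10.  34.  -3.  -0. -53.  96.] OFFSET cm [0.55 0.15 6.02] SPIN -0.013 F [-0.8 -0.4 -0.3] w 1.0 0.0
```

View pics/g2.png

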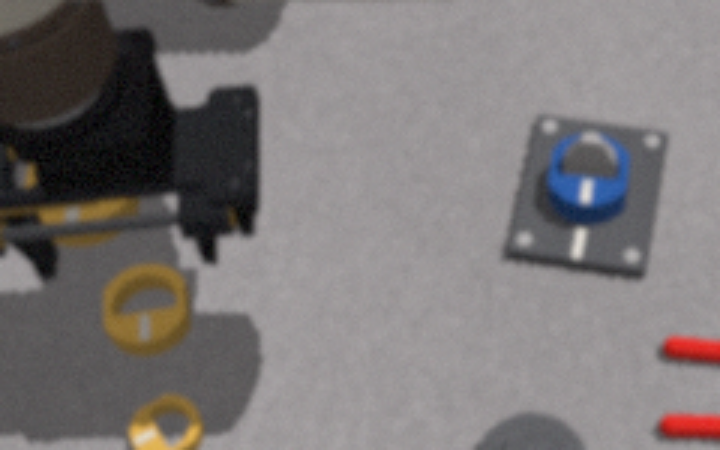

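The blue spacer sits on the plate with its mark in line with the jig's (crop ~(588,180)). The brass collar at ~(147,308) lies below the open fingers. Down and grip.

apply_moves(plan=[{"grip": 1, "offset": [0.5, 0.15, 2], "spin": -0.01}, {"grip": 1, "offset": [0.5, 0.15, 4], "spin": -0.01}, {"grip": 1, "offset": [0.5, 0.15, 5.3], "spin": -0.01}, {"grip": 1, "offset": [0.5, 0.15, 5.3], "spin": -0.01}, {"grip": 1, "offset": [0.5, 0.15, 5.3], "spin": -0.01}])

```text
time_s: 9.7
tcp_pos: [0.6198, -0.2775, 0.034]
ee_rot: [[0.997, -0.072, 0.001], [-0.072, -0.997, -0.001], [0.001, 0.001, -1.0]]
wrist_force: [0.6, 0.4, 0.5]
gripper_width: 1.002
gripper_force: 0.0
```

```bash
python3 go.py .6183 -.2772 .024 -4
```

```text
t 9.7 tcp [ 0.6198 -0.2775  0.034 ] yaw -4.12 joints [-11.  38.  -4.   0. -47.  96.] OFFSET cm [-0.15 -0.02  1.  ] SPIN -0.002 F [0.6 0.4 0.5] w 1.002 0.0
```

apply_moves(plan=[{"grip": 1, "offset": [-0.15, 0, 0.6], "spin": 0}, {"grip": 1, "offset": [-0.15, 0, 1], "spin": 0}, {"grip": 0.5, "offset": [-0.15, 0, 1], "spin": 0}, {"grip": 0.3, "offset": [-0.15, 0, 1], "spin": 0}, {"grip": 0.3, "offset": [-0.15, 0, 1], "spin": 0}])

```text
time_s: 10.2
tcp_pos: [0.6177, -0.2775, 0.0233]
ee_rot: [[0.997, -0.073, 0.0], [-0.073, -0.997, -0.0], [0.0, 0.0, -1.0]]
wrist_force: [0.4, 0.1, -0.5]
gripper_width: 0.808
gripper_force: 0.0
```

apply_moves(plan=[{"grip": 0.3, "offset": [0, 0, 0], "spin": 0}, {"grip": 0.3, "offset": [0, 0, 0], "spin": 0}, {"grip": 0.3, "offset": [0, 0, 0], "spin": 0}, {"grip": 0.3, "offset": [0, 0, 0], "spin": 0}])

```text
time_s: 10.6
tcp_pos: [0.6176, -0.2775, 0.0232]
ee_rot: [[0.997, -0.073, 0.0], [-0.073, -0.997, -0.0], [0.0, 0.0, -1.0]]
wrist_force: [-0.9, 0.1, 0.2]
gripper_width: 0.578
gripper_force: 30.0
```

```bash
python3 go.py .586 .0123 .13 -21.3
```

```text
t 10.6 tcp [ 0.6176 -0.2775  0.0232] yaw -4.17 joints [-11.  39.  -5.   0. -46.  96.] OFFSET cm [ -5.26 -28.67 -10.69] SPIN 0.299 F [-0.9  0.1  0.2] w 0.578 29.973898994503543
```

apply_moves(plan=[{"grip": 0.3, "offset": [0, 0, -2], "spin": 0}, {"grip": 0.3, "offset": [0, 0, -5], "spin": 0}, {"grip": 0.3, "offset": [-0.4, -2, -8.5], "spin": 0.05}, {"grip": 0.3, "offset": [-1, -5.5, -10.5], "spin": 0.1}, {"grip": 0.3, "offset": [-1.8, -10, -10.8], "spin": 0.15}])

```text
time_s: 11.1
tcp_pos: [0.6083, -0.1767, 0.1338]
ee_rot: [[0.974, -0.225, 0.006], [-0.225, -0.974, -0.001], [0.006, -0.001, -1.0]]
wrist_force: [2.3, 1.3, -3.1]
gripper_width: 0.575
gripper_force: 30.0
```

```bash
python3 go.py .586 .0123 .13 -21.3
```

```text
t 11.1 tcp [ 0.6083 -0.1767  0.1338] yaw -13.03 joints [ -2.  28.  -7.   0. -55.  79.] OFFSET cm [ -6.43 -17.91   0.35] SPIN 0.144 F [ 2.3  1.3 -3.1] w 0.575 29.96977425995283
```

apply_moves(plan=[{"grip": 0.3, "offset": [-1.5, -4, 0], "spin": 0.05}, {"grip": 0.3, "offset": [-3, -8.5, 0], "spin": 0.1}, {"grip": 0.3, "offset": [-4.5, -13, 0], "spin": 0.144}, {"grip": 0.3, "offset": [-5.8, -16.5, 0], "spin": 0.144}, {"grip": 0.3, "offset": [-6.3, -17.7, 0], "spin": 0.144}])

```text
time_s: 11.6
tcp_pos: [0.5834, 0.0134, 0.1305]
ee_rot: [[0.935, -0.355, -0.001], [-0.355, -0.935, 0.0], [-0.002, 0.0, -1.0]]
wrist_force: [-0.5, -0.7, -3.3]
gripper_width: 0.575
gripper_force: 30.0
```

apply_moves(plan=[{"grip": 0.3, "offset": [0, 0, 0], "spin": 0}, {"grip": 0.3, "offset": [0, 0, 0], "spin": 0}, {"grip": 0.3, "offset": [0, 0, 0], "spin": 0}])

```text
time_s: 11.9
tcp_pos: [0.5844, 0.0089, 0.1307]
ee_rot: [[0.933, -0.36, -0.001], [-0.36, -0.933, -0.0], [-0.001, 0.001, -1.0]]
wrist_force: [-0.1, 0.1, -3.0]
gripper_width: 0.572
gripper_force: 30.0
```

```bash
python3 go.py .586 .0123 .11 -21.3;  python3 - <<'E'
from station import r
from h import *
c=r.capture("scene");cv2.imwrite("pics/over2.png",cv2.resize(c["img"][150:270,260:380],None,fx=5,fy=5))
s=c["img"][180:204,308:326].min(-1);p=r.sense()["tcp_pos"];print(s)
for u in((318,196),):print(ray(c,[u],p[2]-.005))
E
```

```text
t 11.9 tcp [0.5844 0.0089 0.1307] yaw -21.11 joints [ 17.  24. -14.  -0. -52.  52.] OFFSET cm [ 0.03 -0.37  2.07] SPIN 0.003 F [-0.1  0.1 -3. ] w 0.572 29.973040100885555
[[ 18  25  41  79 108 107  89  57  52  54  48  51  44  47  41  49  44  46]
 [ 24  17  30  63  81  80  63  53  54  45  48  43  46  40  44  45  42  45]
 [ 14  21  27  50  60  58  57  54  49  48  41  45  39  42  43  44  41  38]
 [ 11  26  19  40  52  56  54  53  39  46  38  39  44  37  40  39  46  30]
 [ 15  23  31  39  47  56  50  46  47  39  39  40  39  47  52  62  54  48]
 [ 17  22  37  43  53  55  47  44  36  46  48  53  69  73  86  97  98  94]
 [ 18  28  32  53  53  49  47  42  41  55  76  95 109 117 130 130 135 137]
 [ 15  27  30  48  55  47  48  55  65  95 112 127 140 143 146 149 155 155]
 [ 15  27  40  44  55  47  49  76 104 131 145 150 156 153 158 159 157 161]
 [ 25  29  42  52  50  47  56  92 125 146 154 159 160 158 153 155 154 163]
 [ 24  32  39  49  51  54  60  87 120 130 136 141 142 149 149 150 149 156]
 [ 16  34  45  49  56  49  61  73  83  96 104 110 107 115 116 121 130 124]
 [ 27  37  42  58  51  54  55
[... 211 characters left out ...]
50  50  56  54  54  54  57  55  55  63  86 112 125 121 102]
 [ 99  83  55  49  50  51  57  58  55  56  55  60  64  87 120 127 119  95]
 [ 93  84  60  52  46  48  52  50  56  58  57  55  62  93 120 129 117  94]
 [ 85  73  57  41  44  46  48  44  58  53  54  56  69  95 122 135 117  84]
 [ 80  71  54  41  42  45  41  47  48  47  43  58  65  91 116 118 109  82]
 [ 78  67  62  56  47  44  42  34  43  52  50  56  59  78  93 104  92  69]
 [ 76  70  72  77  66  45  46  42  45  43  43  48  54  63  69  73  62  56]
 [ 76  69  70  83  79  59  47  45  41  46  38  40  48  41  45  47  48  45]
 [ 67  63  68  80  82  69  55  42  44  37  40  39  42  43  38  41  42  43]]
[[ 0.60250096 -0.00482314  0.12577348]]
```

View pics/over2.png

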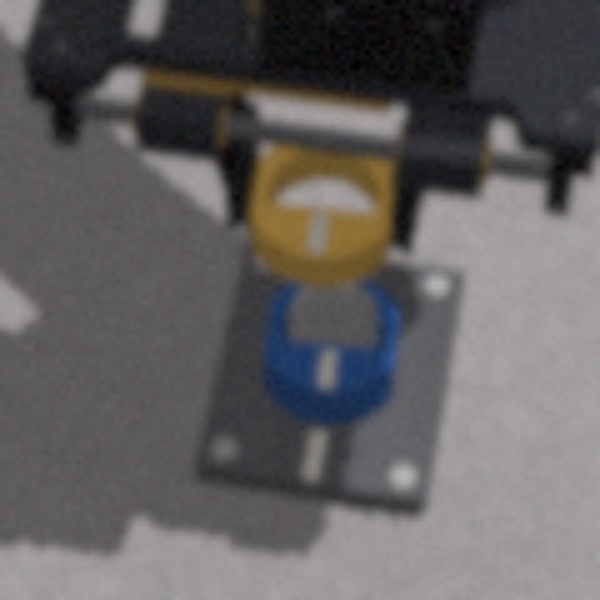

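The collar is held level at crop ~(322,215), with the spacer below it at (328,350) and the marks parallel. I shift slightly and descend.

apply_moves(plan=[{"grip": 0.3, "offset": [-0.05, -0.36, 1.2], "spin": 0.003}, {"grip": 0.3, "offset": [-0.05, -0.36, 2.4], "spin": 0.003}, {"grip": 0.3, "offset": [-0.05, -0.36, 3.6], "spin": 0.003}, {"grip": 0.3, "offset": [-0.05, -0.36, 4], "spin": 0.003}, {"grip": 0.3, "offset": [-0.05, -0.36, 4], "spin": 0.003}])

```text
time_s: 12.45
tcp_pos: [0.5847, 0.0134, 0.0896]
ee_rot: [[0.932, -0.362, -0.003], [-0.362, -0.932, -0.001], [-0.002, 0.002, -1.0]]
wrist_force: [-0.6, 0.7, -3.0]
gripper_width: 0.575
gripper_force: 30.0
```

apply_moves(plan=[{"grip": 0.3, "offset": [0, 0, 0.5], "spin": 0}, {"grip": 0.3, "offset": [0, 0, 1], "spin": 0}, {"grip": 0.3, "offset": [0, 0, 1.5], "spin": 0}, {"grip": 0.3, "offset": [0, 0, 1.5], "spin": 0}])

```text
time_s: 12.85
tcp_pos: [0.5848, 0.0136, 0.0753]
ee_rot: [[0.932, -0.362, -0.002], [-0.362, -0.932, -0.0], [-0.001, 0.001, -1.0]]
wrist_force: [-1.0, 0.1, -2.4]
gripper_width: 0.575
gripper_force: 30.0
```

```bash
python3 go.py .5852 .0125 .0592 -21.3
```

```text
t 12.85 tcp [0.5848 0.0136 0.0753] yaw -21.2 joints [ 17.  28. -17.  -0. -45.  52.] OFFSET cm [0.08 0.09 1.61] SPIN 0.002 F [-1.   0.1 -2.4] w 0.575 29.973167470889166
```

apply_moves(plan=[{"grip": 0.3, "offset": [0.05, 0.09, 0.4], "spin": 0}, {"grip": 0.3, "offset": [0.05, 0.09, 0.8], "spin": 0}, {"grip": 0.3, "offset": [0.05, 0.09, 1.2], "spin": 0}, {"grip": 0.3, "offset": [0.05, 0.09, 1.4], "spin": 0}, {"grip": 0.3, "offset": [0.05, 0.09, 1.4], "spin": 0}])

```text
time_s: 13.35
tcp_pos: [0.5853, 0.0126, 0.0616]
ee_rot: [[0.932, -0.361, -0.001], [-0.361, -0.932, -0.0], [-0.001, 0.001, -1.0]]
wrist_force: [-0.3, -0.1, -2.4]
gripper_width: 0.573
gripper_force: 30.0
```

apply_moves(plan=[{"grip": 0.3, "offset": [0, 0, 0.1], "spin": 0}, {"grip": 0.3, "offset": [0, 0, 0.2], "spin": 0}, {"grip": 0.3, "offset": [0, 0, 0.2], "spin": 0}, {"grip": 0.3, "offset": [0, 0, 0.2], "spin": 0}])

```text
time_s: 13.75
tcp_pos: [0.5856, 0.0127, 0.0601]
ee_rot: [[0.932, -0.361, 0.0], [-0.361, -0.932, 0.0], [0.0, -0.0, -1.0]]
wrist_force: [-0.7, -0.4, -1.9]
gripper_width: 0.577
gripper_force: 30.0
```

Less than 1 mm to go, with no contact yet. One more small step, then release, rise and look.

apply_moves(plan=[{"grip": 0.3, "offset": [0, 0, 0.1], "spin": 0}, {"grip": 0.3, "offset": [0, 0, 0.1], "spin": 0}, {"grip": 0.3, "offset": [0, 0, 0.1], "spin": 0}])

```text
time_s: 14.05
tcp_pos: [0.5857, 0.0127, 0.0591]
ee_rot: [[0.932, -0.361, 0.0], [-0.361, -0.932, 0.0], [0.0, -0.0, -1.0]]
wrist_force: [0.4, -0.3, -2.1]
gripper_width: 0.579
gripper_force: 30.0
```

apply_moves(plan=[{"grip": 0.85, "offset": [0, 0, 0], "spin": 0}, {"grip": 0.85, "offset": [0, 0, 0], "spin": 0}, {"grip": 0.85, "offset": [0, 0, 0], "spin": 0}, {"grip": 0.85, "offset": [0, 0, 0], "spin": 0}])

```text
time_s: 14.45
tcp_pos: [0.5858, 0.0127, 0.0594]
ee_rot: [[0.932, -0.361, 0.001], [-0.361, -0.932, 0.0], [0.001, -0.0, -1.0]]
wrist_force: [-0.1, 0.5, -0.6]
gripper_width: 0.819
gripper_force: 0.0
```

apply_moves(plan=[{"grip": 1, "offset": [0, 0, -2], "spin": 0}, {"grip": 1, "offset": [0, 0, -5], "spin": 0}, {"grip": 1, "offset": [0, 0, -9], "spin": 0}, {"grip": 1, "offset": [0, 3, -11], "spin": 0}, {"grip": 1, "offset": [-1, 7, -12], "spin": 0}])

```text
time_s: 14.95
tcp_pos: [0.5532, -0.0486, 0.1819]
ee_rot: [[0.933, -0.359, 0.006], [-0.359, -0.933, 0.0], [0.006, -0.003, -1.0]]
wrist_force: [0.1, 0.1, -0.2]
gripper_width: 0.994
gripper_force: 0.0
```

apply_moves(plan=[{"grip": 1, "offset": [-1, 4, 0], "spin": 0}, {"grip": 1, "offset": [-2, 8, 0], "spin": 0}, {"grip": 1, "offset": [-3, 12, 0], "spin": 0}, {"grip": 1, "offset": [-3, 12, 0], "spin": 0}, {"grip": 1, "offset": [-3, 12, 0], "spin": 0}])

```text
time_s: 15.45
tcp_pos: [0.4793, -0.1507, 0.1795]
ee_rot: [[0.932, -0.363, 0.001], [-0.363, -0.932, -0.0], [0.001, -0.0, -1.0]]
wrist_force: [-0.1, 0.6, -0.2]
gripper_width: 0.997
gripper_force: 0.0
```

Run:
```python
from station import r
from h import *
o=[]
for n,b in(("scene",(285,185)),("top",(265,155))):
    c=r.capture(n);u,v=b;o.append(cv2.resize(c["img"][v:v+80,u:u+80],(400,400)))
    im=c["img"][v:v+80,u:u+80];H=cv2.cvtColor(im,40);m=(H[...,1]>110)&(abs(H[...,0].astype(int)-22)<12)
    P=pts(c)[v:v+80,u:u+80][m];print(n,m.sum(),np.percentile(P[:,2],[25,50,75,90]).round(4))
    q=P[abs(P[:,2]-.054)<.004];A=np.linalg.lstsq(np.c_[q[:,:2]-q[:,:2].mean(0),np.ones(len(q))],q[:,2],rcond=None)[0];print("tilt deg",np.degrees(np.hypot(A[0],A[1])),"z",A[2])
cv2.imwrite("pics/end.png",np.hstack(o))
```

```text
scene 461 [0.0499 0.0536 0.0551 0.0563]
tilt deg 0.4378298682447602 z 0.05422849544596675Traceback (most recent call last):
  File "<stdin>", line 7, in <module>
    return _quantile_unchecked(
        a, q, axis, out, overwrite_input, method, keepdims, weights)
    return _ureduce(a,
                    func=_quantile_ureduce_func,
    ...<5 lines>...
                    overwrite_input=overwrite_input,
                    method=method)
    r = func(a, **kwargs)
    result = _quantile(arr,
                       quantiles=q,
    ...<2 lines>...
                       out=out,
                       weights=wgt)
    slices_having_nans = np.isnan(arr[-1, ...])
                                  ~~~^^^^^^^^^
IndexError: index -1 is out of bounds for axis 0 with size 0
```

From the scene camera, the collar's top face is at 54.2 mm (54 expected), tilted 0.4°, so both parts are seated and flat. The top camera's view is blocked by the arm. The gripper is open and clear, so I hand in.

```bash
python3 -c "
from station import r
print(r.finish_job())"
```

```text
the job is handed in; nothing more can be done
None
```

The job is handed in at about 15.5 s: the blue spacer sits on the base plate and the middle-sized brass collar lies flat on it (top at 54.2 mm against 54 expected, 0.4° tilt), both aligned with the D-post, and the steel ring was not touched.

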